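Open the code-locked allergen box and bring out the nut jar

TASK

The jar of nuts is kept locked away in the green box. Turn the red dial to 3 and the blue dial to 7, slide the steel cover fully open by its black handle, then lift the small purple-lidded jar out and set it down gently, upright, on the aluminium tray. Leave the cover open and leave everything else on the counter where it is.

Things in the scene. Friction and masses are not known exactly. Their poses are not given: they have to be found in the camera images.
- lockbox: green steel box fixed to the counter, 262 x 312 mm. Origin on the table below its middle; x: from the front strip with the dials to the back, y: the way the cover opens, z: up. Front strip (x -136 to -30 mm) 118 mm high. Behind it, 100 mm high: an open well (x -30 to 120, y -150 to 0, floor 20 mm above the table) under the cover, and a solid part (y 0 to 156) where the cover parks
- red_dial (a joint): red bar knob on the front strip, axis at lockbox x -85, y 30 mm, its pointing end marked white; fixed numbers 0 to 9 ring it, 0 towards the well. Value in rad: 0 at number 0, clockwise from above positive, 0.628 a number (n at 0.628 n); stops at 0 and 5.655 (9), so no way round from 9 to 0. Friction 0.06 N m, stays where left. Its code number is 3; the lock accepts about 0.15 rad either way
- red_grip (a point): middle of the red dial's grip bar, on its axis, 139 mm above the table. Bar 46 mm long, 14 thick, 30 tall (124 to 154 mm above the table), on a 54 mm disc with its top at 124 mm. x: along the bar to its pointing end, z: up. At number 0, x is the lockbox's x; it turns clockwise from there by the joint value
- blue_dial (a joint): blue bar knob on the front strip, axis at lockbox x -85, y -95 mm, its pointing end marked white; fixed numbers 0 to 9 ring it, 0 towards the well. Value in rad: 0 at number 0, clockwise from above positive, 0.628 a number (n at 0.628 n); stops at 0 and 5.655 (9), so no way round from 9 to 0. Friction 0.06 N m, stays where left. Its code number is 7; the lock accepts about 0.15 rad either way
- blue_grip (a point): middle of the blue dial's grip bar, on its axis, 139 mm above the table. Bar 46 mm long, 14 thick, 30 tall (124 to 154 mm above the table), on a 54 mm disc with its top at 124 mm. x: along the bar to its pointing end, z: up. At number 0, x is the lockbox's x; it turns clockwise from there by the joint value
- cover (a joint): flat steel cover over the well, 152 x 152 x 6 mm, top 106 mm above the table. Joint value in m: 0 shut, 0.150 fully open; it slides along the lockbox's y against about 3 N of friction and stays where it is left. Blocked (after a few mm of play) unless both dials point at their code numbers
- cover_handle (a point): point in the black handle bar on the middle of the cover, 124 mm above the table. The bar runs along the lockbox's x: 70 mm long, 14 mm thick (along y), from the cover's top (106 mm) up to 136 mm. Moves with the cover; axes as the lockbox's
- nut_jar: small amber jar with a purple lid, a plain cylinder 54 mm across and 76 mm tall (top 96 mm above the table in the well; lid: the top 20 mm, 52 mm across), about 0.2 kg, standing on the floor of the well, roughly in its middle, hidden until the cover is open. Origin at the centre of its foot, z up its axis
- tray: low aluminium tray, 200 mm (its x) by 160 mm (its y), outer height 18 mm, walls and floor 4 mm, fixed to the counter left or right of the lockbox. Origin on the table under its centre; the jar's foot stands 4 to 5 mm above the table in it
- cup_a: lidded cup of dark drink, 87 mm across its white lid, 128 mm tall; origin at the centre of its foot
- cup_b: a second such cup
- cup_c: a third such cup
- garlic_jar: large jar with purple lid, 92 mm across, 150 mm tall, standing on the table (not the one wanted); origin at the centre of its foot
- tub: open yellow food tub, 110 x 150 mm, 55 mm high; origin under its centre
- basket: round pink basket holding paper cups, 190 mm across, about 130 mm high over the cups; origin under its centre. It and the tray swap sides of the lockbox from run to run

How it is judged:
On the way, in this order (a step that is already met when the one before it is completed fails the run):
1. both dials set to the code (red 3, blue 7), cover still shut (value of joint red_dial between 1.585 and 2.185 rad and value of joint blue_dial between 4.098 and 4.698 rad and value of joint cover below 0.012 m), for 0.2 s.
2. cover slid fully open, the jar still standing in the well (value of joint cover above 0.13 m and x of nut_jar in the frame of lockbox between -0.03 and 0.12 m and y of nut_jar in the frame of lockbox between -0.15 and 0 m), for 0.2 s.
At the end, for the whole second after the job is handed in: the nut jar stands in the tray (foot 0 to 10 mm above the table level of the tray's origin, centre within 72 mm along and 52 mm across of the tray's centre, tilted less than 0.1 rad) at rest, and the cover is open by more than 130 of its 150 mm (x of nut_jar in the frame of tray between -0.072 and 0.072 m and y of nut_jar in the frame of tray between -0.052 and 0.052 m and z of nut_jar in the frame of tray between -0.002 and 0.01 m and angle between nut_jar's own z axis and vertical below 0.1 rad and linear speed of nut_jar below 0.02 m/s and value of joint cover above 0.13 m); the robot touches nothing.
It fails at once if another thing on the counter was shifted by more than 30 mm (distance of any of cup_a, cup_b, cup_c, garlic_jar, tub, basket from where it was at the start of the episode above 0.03 m).
It fails at once if another thing on the counter was tipped over (angle between any of cup_a, cup_b, cup_c, garlic_jar, tub, basket's own z axis and vertical above 0.5 rad).
It fails at once if the jar was dropped from more than about 10 mm (contact force between nut_jar and the fingers below 0.2 N and linear speed of nut_jar above 0.45 m/s).
It fails at once if the jar was slammed down on the tray (contact force between nut_jar and tray above 60 N).
It also fails if it takes over 69 s, if anything falls off the work surface, if the arm or the gripper's body presses on something with over 40 N, if the wrist force passes 120 N, or if a joint passes its speed limit or range.

ROBOT

A 6-joint arm with a two-finger parallel gripper is mounted at the origin on the work surface. World frame = base frame: x ahead of the robot, y to its left, z up, the work surface at z = 0. Lengths are in m, angles in rad, forces in N, time in s.
With the tool pointing down it reaches from about 0.35 to 0.975 m from the base axis. Payload 4.9 kg.
Tool frame: the origin (TCP) lies on the centre line of the jaws, within the pads' length; the fingertips stand 19 mm ahead of it and the grasp point (between the pads) is the TCP; z points along the fingers, y is the line along which they close (so a half turn about z gives the same grasp; the last joint's range is limited). The gripper opens to 85 mm and grips with 20 to 120 N. Pads are 22 mm wide; open, the fingers measure 114 mm over their backs; the gripper's body (76 mm by 85 mm) begins 54 mm behind the grasp point. The pads swing forward as they close: fully open they stand 13 mm farther back than shut.
Start: joints at [1.07, 0.053, 1.613, -0, 1.476, -0.119], TCP at [0.233, 0.58, 0.25] pointing down, gripper open.
Joint ranges: [-3.01, 3.01], [-1.01, 2.22], [0.06, 2.58], [-1.02, 4.17], [0.09, 2.62], [-3.14, 3.14]. Speed limits (rad/s): [2.57, 2.57, 3.14, 3.14, 3.14, 3.14].

INTERFACE

Orientations are given as [roll, pitch, yaw] about the fixed x, y, z axes, in that order (R = Rz(yaw) Ry(pitch) Rx(roll)).
In Python, from station import telemetry, imaging, manip gives the robot as it stands.
- The arm moves only by the tool apply_moves, never from a script. Its argument "plan" is a list of rows, each a list of 3 entries, a list of its own where there are three numbers: the finger opening in mm, from 0 to 85.4, then the shift along the tool's x, y, z in mm, then the turn, a rotation vector about the tool's x, y, z in rad. A call has 1 to 8 rows; each row shifts and turns the commanded pose from where the row before left it, along the tool's axes as they then stand; what a row does not reach is not made up. A row lasts 1/8 s, in which the tool goes at most 62.5 mm and 10.7 degrees, less where a joint would pass 70% of its speed; a pose out of reach is approached as far as the arm can. A call with a gripper value outside its range is refused whole. The fingers move at their own pace and stop on an object; "force" is the grip in N (left out, the last holds). Time passes only in rows, so rows that do not move let the fingers close. It gives the time, the measured TCP pose, the force, the opening and the grip force at its end, in the units of the state.
- telemetry.state(): the state, without advancing time (a new reading comes with each control period).
- imaging.camera(name): name is "side" or "top" or "wrist"; returns the picture (420x560x3 uint8, red, green, blue); there is no depth.
- imaging.get_calibration(name): a dict with "K" (3x3 intrinsics, pixels), "pose" (4x4, takes a point from camera to world coordinates). Camera axes: x right, y down, z forward; pixel columns grow to the right and rows downward; lengths in m; the calibration is good to about 2 mm. A picture is of the moment at which its call begins: read the wrist's pose just before it. get_calibration takes no time and is no camera call; for the wrist camera it gives the pose at the moment of the call.
- manip.sign_off(): hands the job in; it is judged then, once.
The state is a dict: "time_s": time; "joint_positions": joint angles; "dq": joint speeds; "joint_efforts": joint torques, N m; "tool_pos": TCP position; "ee_rot": TCP orientation; "contact_force": force on the tool from outside, world axes, zero at the start; "moment": the same for the moment, N m; "width": finger opening in m; "grip_force": force on a finger pad.
Only numpy, scipy, OpenCV 4.12 (cv2) and the standard library are available. Lean on these libraries where they do the work, as an engineer would, in place of code of your own. Each camera call takes 0.05 s, during which the arm holds its last target. There are 200 camera calls.

## Working session

There is one attempt and no reset: what is moved stays moved. The work goes in short steps, Python scripts to look and compute and a tool call to move; the robot and the scene stay as the last step left them, time stands still between calls to the robot, and variables do not carry over. Pictures are saved under pics/ and viewed, at most 13 in all, crops included, and the job is handed in when it is done.

Besides the shell and the picture viewer there is one more tool, called after "Call:" as a command line: name --argument value ..., lists and objects as JSON in quotes. apply_moves: Moves the arm, as the interface text tells. Its arguments: {"type":"object","properties":{"plan":{"type":"array","items":{"type":"array"}},"force":{"type":"number"}},"required":["plan"]}

```bash
mkdir -p pics
python3 - <<'E'
from station import telemetry, imaging
import cv2,numpy as np
print(telemetry.state())
for n in("top","side"):
    im=imaging.camera(n); cv2.imwrite(f"pics/{n}0.png",im[...,::-1]); c=imaging.get_calibration(n); print(n,np.round(c["K"],1).tolist(),np.round(c["pose"],4).tolist())
a=cv2.imread("pics/top0.png")
E
```

```text
{'time_s': 0.0, 'joint_positions': array([ 1.07001703e+00,  5.33683418e-02,  1.61430205e+00,  2.23575129e-05,
        1.47602800e+00, -1.18984585e-01]), 'dq': array([-7.69730213e-04,  1.18960418e-03,  1.84933066e-03,  4.99994707e-05,
       -7.21442230e-04,  1.18102605e-04]), 'joint_efforts': array([ 2.00478303e-04, -3.93701041e+01, -3.70169771e+01, -8.04427441e-05,
        7.37283641e-03, -4.66688405e-06]), 'tool_pos': array([0.23256465, 0.57947958, 0.24905107]), 'ee_rot': array([-3.13950444e+00, -2.72055545e-04,  2.75979552e+00]), 'contact_force': array([0.63406559, 1.09441492, 0.37210648]), 'moment': array([ 0.005383  , -0.02519965,  0.00776914]), 'grip_force': 0.0, 'width': 0.08544274136126567}
top [[510.0, 0.0, 280.0], [0.0, 510.0, 213.3], [0.0, 0.0, 1.0]] [[-0.0019, -0.9873, 0.1592, 0.4093], [-0.9998, 0.0048, 0.0182, -0.0097], [-0.0187, -0.1591, -0.9871, 1.5444], [0.0, 0.0, 0.0, 1.0]]
side [[458.9, 0.0, 288.7], [0.0, 458.9, 208.6], [0.0, 0.0, 1.0]] [[-0.9978, -0.0474, 0.0454, 0.5833], [-0.0641, 0.5528, -0.8308, 1.0449], [0.0143, -0.832, -0.5546, 0.8218], [0.0, 0.0, 0.0, 1.0]]
```

View pics/top0.png

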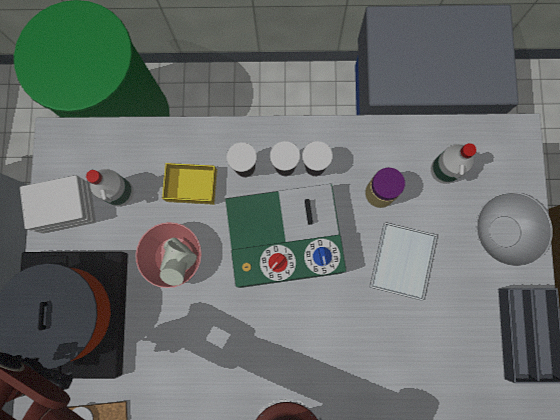

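View pics/side0.png

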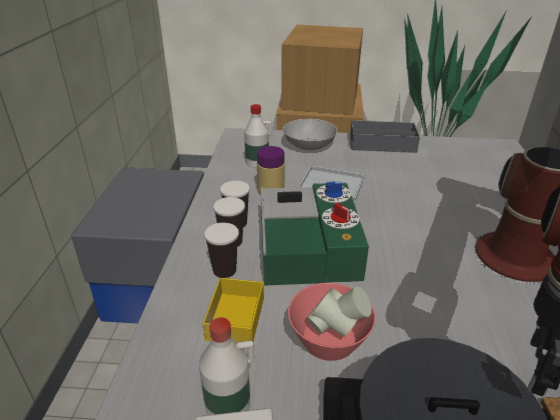

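The top view shows the lockbox at about (287,235), red dial at (278,262), blue dial at (322,256), handle at (309,211) and tray at (405,260). The garlic jar is at (388,185), between the box and the tray on the far side.

```bash
cat > h.py <<'E'
import cv2,numpy as np
from station import telemetry, imaging
def ray(c,uv,z):
    K,P=np.array(c["K"]),np.array(c["pose"]); d=P[:3,:3]@np.linalg.solve(K,[uv[0],uv[1],1]); o=P[:3,3]
    return o+d*(z-o[2])/d[2]
def mask(im,lo,hi,box):
    h=cv2.cvtColor(im,cv2.COLOR_BGR2HSV); m=cv2.inRange(h,lo,hi); k=np.zeros_like(m); x0,y0,x1,y1=box; k[y0:y1,x0:x1]=255; return m&k
def big(m):
    c=max(cv2.findContours(m,0,2)[0],key=cv2.contourArea); return c
E
python3 - <<'E'
from h import *
a=cv2.imread("pics/top0.png"); c=imaging.get_calibration("top")
H=cv2.cvtColor(a,cv2.COLOR_BGR2HSV)
R=mask(a,(0,120,90),(8,255,255),(255,240,300,285))|mask(a,(172,120,90),(180,255,255),(255,240,300,285))
B=mask(a,(105,120,60),(130,255,255),(300,235,346,280))
K=mask(a,(0,0,0),(180,255,50),(298,192,320,230))
G=mask(a,(65,80,20),(95,255,255),(215,170,360,300))
for n,m,z in(("red",R,.145),("blue",B,.145),("handle",K,.136),("green",G,.11)):
    k=big(m); r=cv2.minAreaRect(k); print(n,cv2.contourArea(k),np.round(r[0],1),np.round(r[1],1),round(r[2],1),ray(c,r[0],z).round(4))
    print([ray(c,p,z).round(3).tolist() for p in cv2.boxPoints(r)])
for n,(x,y),z in (("tray TL",(383,222),.018),("TR",(438,235),.018),("BR",(424,299),.018),("BL",(371,288),.018),("garlic",(388,184),.15)): print(n,ray(c,(x,y),z).round(3))
b=cv2.resize(a[175:310,220:445],None,fx=3.5,fy=3.5,interpolation=2); cv2.imwrite("pics/crop.png",b)
E
```

```text
red 217.5 [277.5 262. ] [18. 17.] 90.0 [0.5    0.0232 0.145 ]
[[0.525, 0.047, 0.145], [0.525, -0.0, 0.145], [0.475, 0.0, 0.145], [0.476, 0.046, 0.145]]
blue 212.5 [321.8 255.5] [17.8 17.8] 68.2 [ 0.5175 -0.0982  0.145 ]
[[0.531, -0.067, 0.145], [0.549, -0.112, 0.145], [0.504, -0.13, 0.145], [0.486, -0.084, 0.145]]
handle 78.5 [308.4 211. ] [24.5  4.4] 81.9 [ 0.6426 -0.0631  0.136 ]
[[0.676, -0.052, 0.136], [0.678, -0.065, 0.136], [0.609, -0.074, 0.136], [0.608, -0.061, 0.136]]
green 4232.5 [273.1 236.8] [89.2 86.7] 82.6 [0.5734 0.0363 0.11  ]
[[0.686, 0.176, 0.11], [0.717, -0.071, 0.11], [0.464, -0.1, 0.11], [0.434, 0.14, 0.11]]
tray TL [ 0.627 -0.292  0.018]
TR [ 0.587 -0.455  0.018]
BR [ 0.399 -0.404  0.018]
BL [ 0.431 -0.25   0.018]
garlic [ 0.715 -0.285  0.15 ]
```

View pics/crop.png

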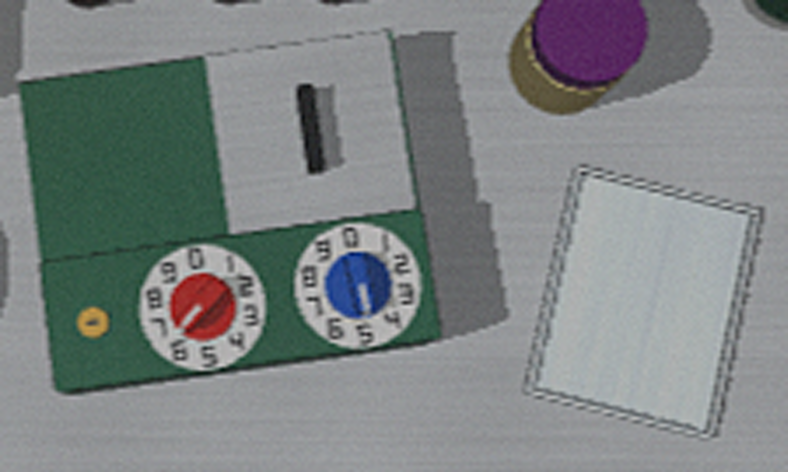

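Red points at about 6 and blue at a little under 5. I'll move over the box and measure it with the wrist camera.

```bash
cat >> h.py <<'E'
from scipy.spatial.transform import Rotation as Ro
def go(p,yaw=None):
    "total tool-frame shift (mm) and tool turn (rad) to reach world p, tool straight down at yaw"
    s=telemetry.state(); R=Ro.from_euler("xyz",s["ee_rot"])
    d=R.inv().apply(np.array(p)-s["tool_pos"])*1000
    y=s["ee_rot"][2] if yaw is None else yaw
    t=(R.inv()*Ro.from_euler("xyz",[np.pi,0,y])).as_rotvec()
    print("t",round(s["time_s"],2),"pos",s["tool_pos"].round(4),"rpy",s["ee_rot"].round(3),"w",round(s["width"],4),"q6",s["joint_positions"][5].round(2),"shift mm",d.round(1),"len",np.linalg.norm(d).round(),"turn",t.round(3))
E
python3 -c "
from h import *
go((.42,0,.36))"
```

```text
t 0.1 pos [0.2326 0.5795 0.2492] rpy [-3.14 -0.    2.76] w 0.0854 q6 -0.12 shift mm [-389.8 -468.2 -110. ] len 619.0 turn [-0.002 -0.     0.   ]
```

Call:
apply_moves --plan '[[60,[-32,-39,-20],[0,0,0]],[60,[-35,-43,-20],[0,0,0]],[60,[-35,-43,-20],[0,0,0]],[60,[-35,-43,-15],[0,0,0]],[60,[-36,-43,-10],[0,0,0]],[60,[-36,-43,-10],[0,0,0]],[60,[-36,-43,-5],[0,0,0]],[60,[-36,-43,-5],[0,0,0]]]'

```text
time_s: 1.1
tool_pos: [0.367, 0.1581, 0.3552]
ee_rot: [3.141, 0.0, 2.76]
contact_force: [1.0, -0.3, -0.3]
width: 0.0601
grip_force: 0.0
```

Call:
apply_moves --plan '[[60,[-36,-43,-5],[0,0,0]],[60,[-36,-43,0],[0,0,0]],[60,[-36,-42,0],[0,0,0]],[60,[0,0,0],[0,0,0]],[60,[0,0,0],[0,0,0]]]'

```text
time_s: 1.72
tool_pos: [0.4193, 0.001, 0.3599]
ee_rot: [3.141, -0.001, 2.759]
contact_force: [-0.1, 1.2, 0.5]
width: 0.0601
grip_force: 0.0
```

```bash
python3 -c "
from h import *
go((.42,0,.36))
c=imaging.get_calibration('wrist');print(np.round(c['K'],1).tolist(),np.round(c['pose'],4).tolist())
import pickle;pickle.dump(c,open('w1.pkl','wb'))
cv2.imwrite('pics/w1.png',imaging.camera('wrist')[...,::-1])"
```

```text
t 1.73 pos [0.4193 0.001  0.3599] rpy [ 3.141e+00 -1.000e-03  2.759e+00] w 0.0601 q6 -1.36 shift mm [-1.1 -0.7 -0.1] len 1.0 turn [ 0.    -0.001 -0.   ]
[[353.1, 0.0, 281.7], [0.0, 353.1, 210.1], [0.0, 0.0, 1.0]] [[0.3738, 0.8897, 0.2622, 0.352], [0.9275, -0.3587, -0.105, 0.027], [0.0007, 0.2825, -0.9593, 0.4829], [0.0, 0.0, 0.0, 1.0]]
```

View pics/w1.png

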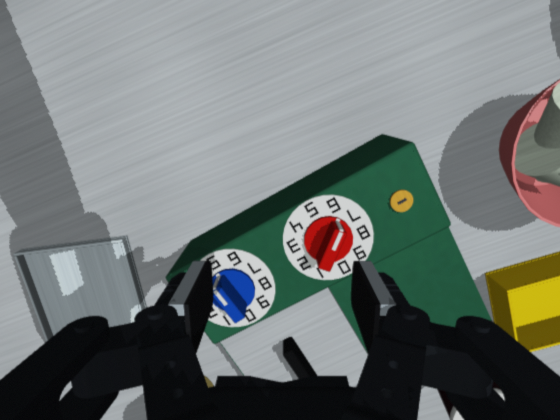

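The wrist view shows the red dial at (328,240) with its mark towards 6, and the blue dial at (237,290), partly behind a finger. Next I'll fit the white rings and the red mark.

Run:
```python
from h import *
import pickle
c=pickle.load(open('w1.pkl','rb'));a=cv2.imread('pics/w1.png')
m=mask(a,(0,0,150),(180,50,255),(275,190,380,285))
k=cv2.convexHull(big(m)); e=cv2.fitEllipse(k); print(e, ray(c,e[0],.119))
w=np.array([ray(c,p[0],.119)[:2] for p in k]); (cc,r)=cv2.minEnclosingCircle(w.astype(np.float32)); print("red ring",cc,r)
C=np.array(cc)
# red bar mark: white inside 20 mm of the centre, on the bar top plane
def polar(a,c,C,m,z):
    v,u=np.nonzero(m); P=np.array([ray(c,(x,y),z)[:2] for x,y in zip(u,v)])-C; s=np.hypot(*P.T)<.024; P=P[s]; d=P.mean(0); vx=cv2.fitLine(P.astype(np.float32),2,0,.01,.01).ravel(); return len(P),d,np.arctan2(d[1],d[0]),np.arctan2(vx[1],vx[0])
print("mark n,mean,ang,line",polar(a,c,C,m,.154))
ct=imaging.get_calibration("top");t=cv2.imread("pics/top0.png")
for n,box in(("red",(255,240,300,285)),("blue",(300,235,346,280))):
    mt=mask(t,(0,0,120),(180,70,255),box); k=big(mt); k=cv2.convexHull(k); w=np.array([ray(ct,p[0],.119)[:2] for p in k],np.float32); (cc,r)=cv2.minEnclosingCircle(w); print("top",n,cc,r,ray(ct,cv2.fitEllipse(k)[0],.119),polar(t,ct,np.array(cc),mt,.154))
# hole handle/box edge not needed; blue in wrist
m=mask(a,(0,0,150),(180,50,255),(205,245,280,330)); k=cv2.convexHull(big(m)); print("blue wrist ell",ray(c,cv2.fitEllipse(k)[0],.119))
# tray corners in top
mt=mask(t,(0,0,0),(180,60,255),(365,215,445,305));
```

```text
((327.7249755859375, 236.9503631591797), (84.51776885986328, 91.02619934082031), 73.85955047607422) [0.49893533 0.02265688 0.119     ]
red ring (0.500575840473175, 0.02196536213159561) 0.05010080710053444
mark n,mean,ang,line (374, array([0.00899411, 0.00426034]), np.float64(0.4423717901834953), np.float32(-1.1285505))
top red (0.5001359581947327, 0.024359604343771935) 0.050935178995132446 [0.50066084 0.02414149 0.119     ] (13, array([-0.0096147 ,  0.00898563]), np.float64(2.3900018753650363), np.float32(-0.6264958))
top blue (0.5185309648513794, -0.0998339056968689) 0.05080519989132881 [ 0.51771593 -0.09971077  0.119     ] (20, array([-0.00643272, -0.00641591]), np.float64(-2.357502602078053), np.float32(-0.38073856))
blue wrist ell [ 0.51640607 -0.1003164   0.119     ]
```

Call:
apply_moves --plan '[[60,[0,0,40],[0,0,0.18]],[60,[0,0,40],[0,0,0.18]],[60,[-22,35,30],[0,0,0]],[60,[-22,35,30],[0,0,0]],[60,[0,0,30],[0,0,0]],[60,[0,0,0],[0,0,0]]]'

```text
time_s: 2.52
tool_pos: [0.4972, 0.0246, 0.1873]
ee_rot: [-3.138, -0.005, 2.403]
contact_force: [0.2, -0.8, 1.0]
width: 0.0601
grip_force: 0.0
```

Run:
```python
from h import *
import pickle
go((.4995,.023,.147),2.4)
c=imaging.get_calibration('wrist');pickle.dump(c,open('w2.pkl','wb'))
cv2.imwrite('pics/w2.png',imaging.camera('wrist')[...,::-1])
```

```text
t 2.52 pos [0.4972 0.0246 0.1873] rpy [-3.138 -0.005  2.403] w 0.0601 q6 -0.93 shift mm [-3.   0.5 40.3] len 40.0 turn [-0.004 -0.005  0.003]
```

View pics/w2.png

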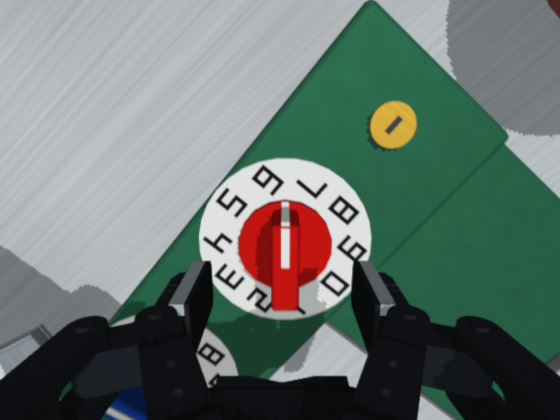

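The bar (column 285) is aligned with the fingers and centred between them. I'll go down, grip it and turn it.

Call:
apply_moves --plan '[[60,[-1.5,0,20],[0,0,0]],[60,[-1.5,0,20],[0,0,0]],[5,[0,0,0],[0,0,0]],[5,[0,0,0],[0,0,0]],[5,[0,0,0],[0,0,0]],[5,[0,0,0],[0,0,0]]]' --force 40

```text
time_s: 3.32
tool_pos: [0.5028, 0.0211, 0.1526]
ee_rot: [3.138, 0.002, 2.4]
contact_force: [0.4, 2.7, 5.6]
width: 0.0131
grip_force: 42.0
```

Call:
apply_moves --plan '[[5,[0,0,0],[0,0,-0.17]],[5,[0,0,0],[0,0,-0.17]],[5,[0,0,0],[0,0,-0.17]],[5,[0,0,0],[0,0,-0.17]],[5,[0,0,0],[0,0,-0.17]],[5,[0,0,0],[0,0,-0.17]],[5,[0,0,0],[0,0,-0.17]],[5,[0,0,0],[0,0,-0.17]]]'

```text
time_s: 4.32
tool_pos: [0.503, 0.0235, 0.1526]
ee_rot: [3.138, 0.008, -2.518]
contact_force: [1.1, 13.1, 6.8]
width: 0.013
grip_force: 42.0
```

```bash
python3 -c "
from h import *
go((.4995,.023,.147),4.539)"
```

```text
t 4.33 pos [0.503  0.0235 0.1526] rpy [ 3.138  0.008 -2.518] w 0.013 q6 -2.3 shift mm [3.2 1.6 5.6] len 7.0 turn [-0.     0.009 -0.774]
```

Call:
apply_moves --plan '[[5,[0,0,-2],[0,0,-0.155]],[5,[0,0,-2],[0,0,-0.155]],[5,[0,0,0],[0,0,-0.155]],[5,[0,0,0],[0,0,-0.155]],[5,[0,0,0],[0,0,-0.155]],[5,[0,0,0],[0,0,0]],[5,[0,0,0],[0,0,0]]]'

```text
time_s: 5.2
tool_pos: [0.5016, 0.0244, 0.1528]
ee_rot: [3.142, 0.009, -1.748]
contact_force: [6.9, 14.7, -7.9]
width: 0.0136
grip_force: 40.2
```

```bash
python3 -c "
from h import *
go((.503,.0235,.153),4.539)"
```

```text
t 5.2 pos [0.5016 0.0244 0.1528] rpy [ 3.142  0.009 -1.748] w 0.0136 q6 -3.07 shift mm [ 0.6 -1.5 -0.2] len 2.0 turn [-0.     0.009 -0.004]
```

Call:
apply_moves --plan '[[60,[0,0,0],[0,0,0]],[60,[0,0,0],[0,0,0]],[60,[0,0,-45],[0,0,0]],[60,[40,-12,-20],[0,0,0]],[60,[40,-12,0],[0,0,0]],[60,[40,-12,0],[0,0,0]],[60,[0,0,0],[0,0,0.165]],[60,[0,0,0],[0,0,0.165]]]'

```text
time_s: 6.2
tool_pos: [0.5231, -0.0623, 0.2169]
ee_rot: [-3.131, -0.039, -2.147]
contact_force: [0.2, 0.3, -0.2]
width: 0.0601
grip_force: 0.0
```

Call:
apply_moves --plan '[[60,[0,0,0],[0,0,0.165]],[60,[0,0,0],[0,0,0.165]],[60,[0,0,0],[0,0,0.165]],[60,[0,0,0],[0,0,0.165]],[60,[0,0,0],[0,0,0.165]],[60,[0,0,0],[0,0,0]]]'

```text
time_s: 6.95
tool_pos: [0.5231, -0.0619, 0.2173]
ee_rot: [-3.105, -0.018, -2.964]
contact_force: [0.3, -0.8, 1.1]
width: 0.0602
grip_force: 0.0
```

Run:
```python
from h import *
import pickle
go((.518,-.100,.153),3.4)
c=imaging.get_calibration('wrist');pickle.dump(c,open('w3.pkl','wb'))
cv2.imwrite('pics/w3.png',imaging.camera('wrist')[...,::-1])
```

```text
t 6.95 pos [ 0.5231 -0.0619  0.2173] rpy [-3.105 -0.018 -2.964] w 0.0602 q6 -1.98 shift mm [ 10.6 -34.2  65.7] len 75.0 turn [-0.035 -0.02  -0.081]
```

View pics/w3.png

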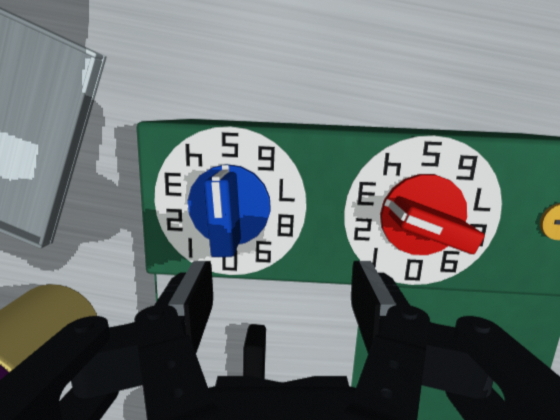

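Red now points at 3. Blue's mark, at about (217,178), is just on the 4 side of 5. I'll compute its angle.

Run:
```python
from h import *
import pickle
c=pickle.load(open('w3.pkl','rb'));a=cv2.imread('pics/w3.png')
def ring(box,off):
    m=mask(a,(0,0,140),(180,50,255),box); k=cv2.convexHull(big(m)); w=np.array([ray(c,p[0],.119)[:2] for p in k],np.float32); print("ring",cv2.minEnclosingCircle(w))
ring((150,120,310,278),0); ring((340,130,505,288),0)
# mark pixels: white inside the coloured disc
for n,box in(("blue",(200,172,234,222)),("red",(400,205,446,240))):
    m=mask(a,(0,0,150),(180,60,255),box); n_,l,s,_=cv2.connectedComponentsWithStats(m); i=1+np.argmax(s[1:,4]); v,u=np.nonzero(l==i)
    P=np.array([ray(c,q,.154)[:2] for q in zip(u,v)],np.float32); vx,vy,x,y=cv2.fitLine(P,2,0,.01,.01).ravel(); print(n,s[i],"line ang",np.arctan2(vy,vx),"through",x,y)
```

```text
ring ((0.5176374316215515, -0.10179594904184341), 0.05013854801654816)
ring ((0.5007022619247437, 0.02178250253200531), 0.050182413309812546)
blue [212 182  10  36 258] line ang 0.21119261 through 0.5059603 -0.10450935
red [406 216  36  18 264] line ang 1.397429 through 0.4987854 0.010049188
```

```bash
python3 -c "
from h import *
go((.5178,-.101,.20),3.353)"
```

```text
t 7.0 pos [ 0.5232 -0.0619  0.2176] rpy [-3.105 -0.018 -2.963] w 0.0598 q6 -1.98 shift mm [ 11.9 -36.9  19.1] len 43.0 turn [-0.036 -0.018 -0.033]
```

Call:
apply_moves --plan '[[60,[12,-37,19],[-0.036,-0.018,-0.033]],[60,[0,0,0],[0,0,0]],[60,[0,0,22],[0,0,0]],[60,[0,0,22],[0,0,0]],[60,[0,0,0],[0,0,0]]]'

```text
time_s: 7.62
tool_pos: [0.5169, -0.1001, 0.1556]
ee_rot: [3.14, -0.002, -2.931]
contact_force: [-1.2, 0.8, 0.5]
width: 0.0597
grip_force: 0.0
```

```bash
python3 -c "
from h import *
go((.5178,-.101,.155),3.353)"
```

```text
t 7.62 pos [ 0.5169 -0.1001  0.1556] rpy [ 3.140e+00 -2.000e-03 -2.931e+00] w 0.0597 q6 -2.11 shift mm [-0.7 -1.1  0.6] len 1.0 turn [ 0.002 -0.002 -0.001]
```

Turn 1.327 rad about tool z: eight rows of 0.166.

Call:
apply_moves --plan '[[5,[-0.5,-1,2],[0,0,0]],[5,[0,0,0],[0,0,0]],[5,[0,0,0],[0,0,0]],[5,[0,0,0],[0,0,0]],[5,[0,0,0],[0,0,0.166]],[5,[0,0,0],[0,0,0.166]],[5,[0,0,0],[0,0,0.166]],[5,[0,0,0],[0,0,0.166]]]' --force 40

```text
time_s: 8.62
tool_pos: [0.5193, -0.1018, 0.1571]
ee_rot: [3.141, 0.003, 2.682]
contact_force: [-2.5, 2.4, 5.0]
width: 0.0128
grip_force: 41.5
```

Call:
apply_moves --plan '[[5,[0,0,0],[0,0,0.166]],[5,[0,0,0],[0,0,0.166]],[5,[0,0,0],[0,0,0.166]],[5,[0,0,0],[0,0,0.165]],[5,[0,0,0],[0,0,0]],[5,[0,0,0],[0,0,0]]]'

```text
time_s: 9.38
tool_pos: [0.5187, -0.1023, 0.1571]
ee_rot: [3.141, 0.002, 2.024]
contact_force: [-3.8, 2.0, 7.3]
width: 0.0127
grip_force: 41.7
```

```bash
python3 -c "
from h import *
go((.5178,-.101,.155),2.026)
print(telemetry.state()['contact_force'])"
```

```text
t 9.38 pos [ 0.5187 -0.1023  0.1571] rpy [3.141e+00 2.000e-03 2.024e+00] w 0.0127 q6 -0.79 shift mm [ 1.6 -0.3  2.1] len 3.0 turn [ 0.001  0.002 -0.002]
[-3.84465655  1.96700668  7.31581456]
```

Call:
apply_moves --plan '[[60,[0,0,0],[0,0,0]],[60,[0,0,0],[0,0,0]],[60,[0,0,-45],[0,0,0]],[60,[-7,43,-5],[0,0,0]],[60,[-7,43,0],[0,0,0]],[60,[-7,43,0],[0,0,0]],[60,[0,0,0],[0,0,-0.16]],[60,[0,0,0],[0,0,-0.16]]]'

```text
time_s: 10.38
tool_pos: [0.6444, -0.0641, 0.2052]
ee_rot: [3.141, 0.002, 2.35]
contact_force: [-0.8, -0.0, -0.4]
width: 0.06
grip_force: 0.0
```

Call:
apply_moves --plan '[[60,[0,0,0],[0,0,-0.16]],[60,[0,0,0],[0,0,-0.16]],[60,[0,0,0],[0,0,-0.16]],[60,[0,0,0],[0,0,-0.16]],[60,[0,0,0],[0,0,-0.16]],[60,[0,0,0],[0,0,-0.14]],[60,[0,0,0],[0,0,0]]]'

```text
time_s: 11.25
tool_pos: [0.6439, -0.0644, 0.2056]
ee_rot: [-3.141, 0.002, -3.001]
contact_force: [0.7, -0.0, 0.3]
width: 0.0602
grip_force: 0.0
```

Run:
```python
from h import *
import pickle
go((.6440,-.0635,.140),3.282)
c=imaging.get_calibration('wrist');pickle.dump(c,open('w4.pkl','wb'))
cv2.imwrite('pics/w4.png',imaging.camera('wrist')[...,::-1])
```

```text
t 11.25 pos [ 0.6439 -0.0644  0.2056] rpy [-3.141e+00  2.000e-03 -3.001e+00] w 0.0602 q6 -1.93 shift mm [-0.   0.9 65.6] len 66.0 turn [-0.001  0.002  0.   ]
```

View pics/w4.png

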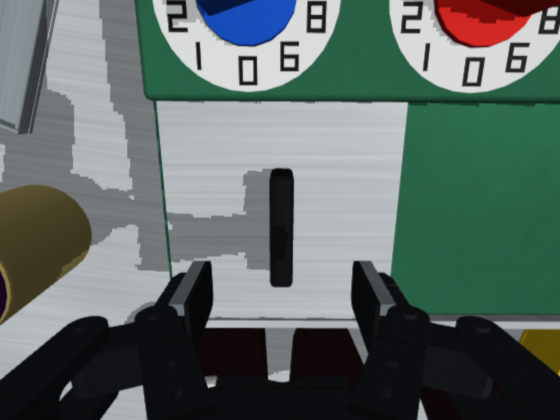

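The handle (column 282) is straight and centred between the fingers. I'll grip it and slide the cover along tool +y.

Call:
apply_moves --plan '[[60,[0,1,33],[0,0,0]],[60,[0,0,32],[0,0,0]],[5,[0,0,0],[0,0,0]],[5,[0,0,0],[0,0,0]],[5,[0,0,0],[0,0,0]],[5,[0,0,0],[0,0,0]]]' --force 40

```text
time_s: 12.05
tool_pos: [0.6452, -0.0637, 0.1434]
ee_rot: [-3.139, 0.006, -3.0]
contact_force: [0.4, -0.8, 4.2]
width: 0.0125
grip_force: 43.6
```

Call:
apply_moves --plan '[[5,[0,15,0],[0,0,0]],[5,[0,25,0],[0,0,0]],[5,[0,30,0],[0,0,0]],[5,[0,30,0],[0,0,0]],[5,[0,30,0],[0,0,0]],[5,[0,20,0],[0,0,0]],[5,[0,0,0],[0,0,0]],[5,[0,0,0],[0,0,0]]]'

```text
time_s: 13.05
tool_pos: [0.6249, 0.0842, 0.1434]
ee_rot: [-3.137, 0.008, -3.0]
contact_force: [3.4, -4.7, 4.5]
width: 0.0125
grip_force: 44.2
```

Call:
apply_moves --plan '[[60,[0,0,0],[0,0,0]],[60,[0,0,0],[0,0,0]],[85,[0,0,-50],[0,0,0]],[85,[0,-40,-40],[0,0,0]],[85,[0,-55,0],[0,0,0]],[85,[0,-55,0],[0,0,0]],[85,[0,0,0],[0,0,0]],[85,[0,0,0],[0,0,0]]]'

```text
time_s: 14.05
tool_pos: [0.6433, -0.0627, 0.2302]
ee_rot: [3.141, 0.001, -3.0]
contact_force: [0.1, -0.8, 0.3]
width: 0.085
grip_force: 0.0
```

Run:
```python
from h import *
import pickle
go((.644,-.0635,.2))
c=imaging.get_calibration('wrist');pickle.dump(c,open('w5.pkl','wb'))
a=imaging.camera('wrist')[...,::-1].copy();cv2.imwrite('pics/w5.png',a)
t=imaging.camera('top')[...,::-1].copy();cv2.imwrite('pics/top5.png',t)
k=big(mask(a,(130,60,30),(165,255,255),(130,60,430,330))); print(cv2.boundingRect(k),cv2.contourArea(k))
h=cv2.convexHull(k); w=np.array([ray(c,p[0],.096)[:2] for p in h],np.float32); print(cv2.minEnclosingCircle(w), ray(c,cv2.fitEllipse(h)[0],.096))
```

```text
t 14.05 pos [ 0.6433 -0.0627  0.2302] rpy [ 3.141e+00  1.000e-03 -3.000e+00] w 0.085 q6 -1.93 shift mm [-0.6 -0.9 30.2] len 30.0 turn [0.001 0.001 0.   ]
(251, 166, 67, 69) 3517.0
((0.63946932554245, -0.061989571899175644), 0.026620183140039444) [ 0.63897074 -0.0620848   0.096     ]
```

View pics/w5.png

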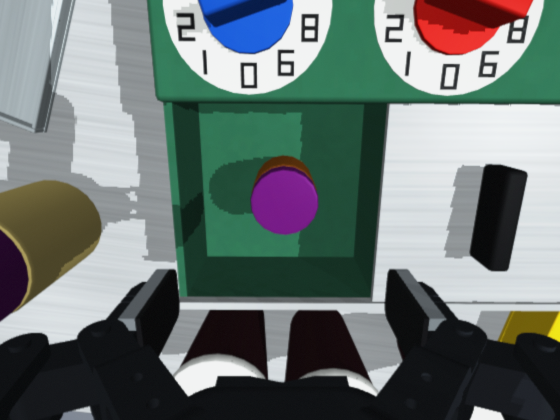

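The lid is centred at (284,201) and its fitted radius of 26.6 mm matches the 26 mm given. The cover is fully open. I'll go down and grip the jar.

Call:
apply_moves --plan '[[76,[4,1.5,40],[0,0,0]],[76,[0,0,40],[0,0,0]],[76,[0,0,35],[0,0,0]],[76,[0,0,30],[0,0,0]],[76,[0,0,20],[0,0,0]],[76,[0,0,0],[0,0,0]]]'

```text
time_s: 14.9
tool_pos: [0.6393, -0.0618, 0.0648]
ee_rot: [-3.141, 0.0, -2.998]
contact_force: [-0.0, -0.2, -0.2]
width: 0.076
grip_force: 0.0
```

Call:
apply_moves --plan '[[45,[0,0,0],[0,0,0]],[45,[0,0,0],[0,0,0]],[45,[0,0,0],[0,0,0]],[45,[0,0,0],[0,0,0]],[45,[0,0,0],[0,0,0]]]' --force 40

```text
time_s: 15.52
tool_pos: [0.6409, -0.0622, 0.0674]
ee_rot: [-3.141, 0.005, -2.999]
contact_force: [0.9, 2.2, 6.2]
width: 0.0528
grip_force: 43.0
```

Call:
apply_moves --plan '[[45,[0,0,-15],[0,0,0]],[45,[0,0,-30],[0,0,0]],[45,[0,0,-40],[0,0,0]],[45,[0,0,-40],[0,0,0]],[45,[0,0,-30],[0,0,0]],[45,[0,0,-10],[0,0,0]],[45,[0,0,0],[0,0,0]]]'

```text
time_s: 16.4
tool_pos: [0.6394, -0.0624, 0.2309]
ee_rot: [-3.141, 0.002, -3.0]
contact_force: [-0.1, -0.2, -2.5]
width: 0.0524
grip_force: 42.4
```

Run:
```python
from h import *
go((.511,-.350,.23))
a=imaging.camera('wrist')[...,::-1].copy();cv2.imwrite('pics/w6.png',a)
c=imaging.get_calibration('wrist')
# tray interior as seen by the wrist camera, for the record
t=cv2.imread('pics/top5.png');b=cv2.resize(t[160:320,215:455],None,fx=3,fy=3);cv2.imwrite('pics/c2.png',np.vstack([b[:,:560],a[:180]]) if 0 else a)
```

```text
t 16.4 pos [ 0.6394 -0.0624  0.2309] rpy [-3.141e+00  2.000e-03 -3.000e+00] w 0.0524 q6 -1.93 shift mm [ 167.8 -266.5    0.8] len 315.0 turn [-0.001  0.002 -0.   ]
```

View pics/w6.png

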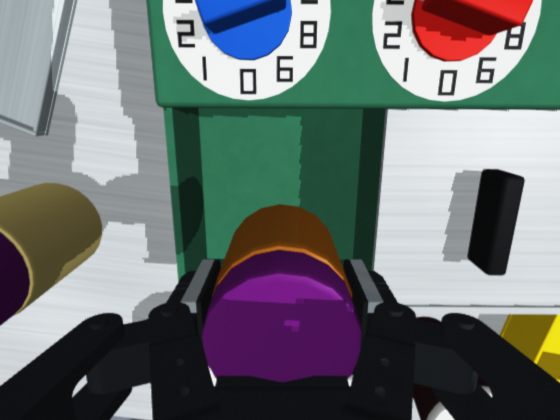

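The jar is held upright and clear of the well. I'll carry it to the tray.

Call:
apply_moves --plan '[[45,[14,-22,-5],[0,0,0]],[45,[24,-38,0],[0,0,0]],[45,[26,-42,0],[0,0,0]],[45,[26,-42,0],[0,0,0]],[45,[26,-42,0],[0,0,0]],[45,[26,-42,0],[0,0,0]],[45,[18,-28,0],[0,0,0]],[45,[8,-11,0],[0,0,0]]]'

```text
time_s: 17.45
tool_pos: [0.5094, -0.3513, 0.2333]
ee_rot: [3.139, -0.0, -3.002]
contact_force: [-0.6, 0.1, -1.4]
width: 0.0527
grip_force: 42.5
```

Call:
apply_moves --plan '[[45,[0,0,20],[0,0,0]],[45,[0,0,40],[0,0,0]],[45,[0,0,40],[0,0,0]],[45,[0,0,35],[0,0,0]],[45,[0,0,20],[0,0,0]],[45,[0,0,10],[0,0,0]],[45,[0,0,0],[0,0,0]]]'

```text
time_s: 18.32
tool_pos: [0.5117, -0.3501, 0.0706]
ee_rot: [-3.141, 0.002, -2.999]
contact_force: [0.7, 0.2, -1.4]
width: 0.0526
grip_force: 42.5
```

Run:
```python
from h import *
go((.511,-.350,.052))
a=imaging.camera('side')[...,::-1].copy();b=imaging.camera('top')[...,::-1]
cv2.imwrite('pics/s7.png',np.hstack([cv2.resize(a[120:260,220:400],None,fx=2.2,fy=2.2),cv2.resize(b[170:310,340:480],None,fx=2.2,fy=2.2)]))
```

```text
t 18.32 pos [ 0.5117 -0.3501  0.0706] rpy [-3.141e+00  2.000e-03 -2.999e+00] w 0.0526 q6 -2.43 shift mm [ 0.7  0.2 18.6] len 19.0 turn [-0.     0.002 -0.   ]
```

View pics/s7.png

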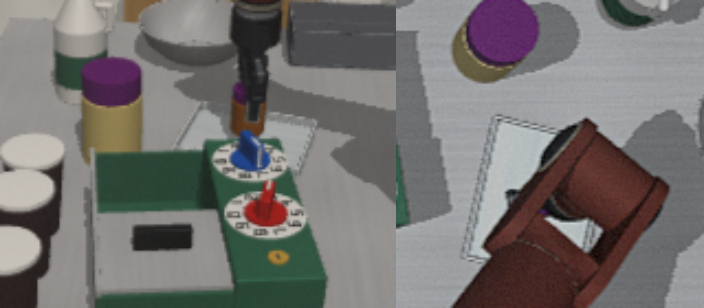

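The side crop shows the jar upright over the middle of the tray, and the cover still open. I'll lower slowly.

Call:
apply_moves --plan '[[45,[0,0,5],[0,0,0]],[45,[0,0,5],[0,0,0]],[45,[0,0,4],[0,0,0]],[45,[0,0,2],[0,0,0]],[45,[0,0,0],[0,0,0]],[45,[0,0,0],[0,0,0]]]'

```text
time_s: 19.18
tool_pos: [0.5116, -0.3506, 0.055]
ee_rot: [-3.141, 0.003, -3.0]
contact_force: [0.2, -0.1, -1.9]
width: 0.053
grip_force: 42.5
```

Call:
apply_moves --plan '[[45,[0,0,1],[0,0,0]],[45,[0,0,1],[0,0,0]],[45,[0,0,0],[0,0,0]],[45,[0,0,0],[0,0,0]]]'

```text
time_s: 19.68
tool_pos: [0.5115, -0.3505, 0.0529]
ee_rot: [-3.141, 0.002, -3.0]
contact_force: [0.8, -0.4, -1.7]
width: 0.0527
grip_force: 42.5
```

Call:
apply_moves --plan '[[45,[0,0,1],[0,0,0]],[45,[0,0,1],[0,0,0]],[45,[0,0,0],[0,0,0]],[45,[0,0,0],[0,0,0]]]'

```text
time_s: 20.18
tool_pos: [0.5116, -0.3506, 0.0515]
ee_rot: [-3.141, 0.002, -3.0]
contact_force: [-3.0, 2.6, 5.9]
width: 0.0525
grip_force: 43.0
```

The force shows the jar touching the tray. I'll release it and lift straight up.

Call:
apply_moves --plan '[[58,[0,0,0],[0,0,0]],[66,[0,0,0],[0,0,0]],[80,[0,0,0],[0,0,0]],[80,[0,0,0],[0,0,0]],[80,[0,0,-30],[0,0,0]],[80,[0,0,-50],[0,0,0]],[80,[0,0,-50],[0,0,0]],[80,[0,0,-40],[0,0,0]]]'

```text
time_s: 21.18
tool_pos: [0.5114, -0.3507, 0.2234]
ee_rot: [-3.139, 0.004, -3.0]
contact_force: [0.5, 0.7, -0.6]
width: 0.0804
grip_force: 0.0
```

Run:
```python
from h import *
c=imaging.get_calibration('wrist');a=imaging.camera('wrist')[...,::-1].copy()
s=imaging.camera('side')[...,::-1]
cv2.imwrite('pics/f.png',np.hstack([cv2.resize(a,(400,300)),cv2.resize(s,(400,300))]))
k=big(mask(a,(130,60,30),(165,255,255),(130,60,430,330)));h=cv2.convexHull(k);w=np.array([ray(c,p[0],.0805)[:2] for p in h],np.float32); print(cv2.minEnclosingCircle(w))
```

```text
((0.510953426361084, -0.35140830278396606), 0.02658255398273468)
```

View pics/f.png

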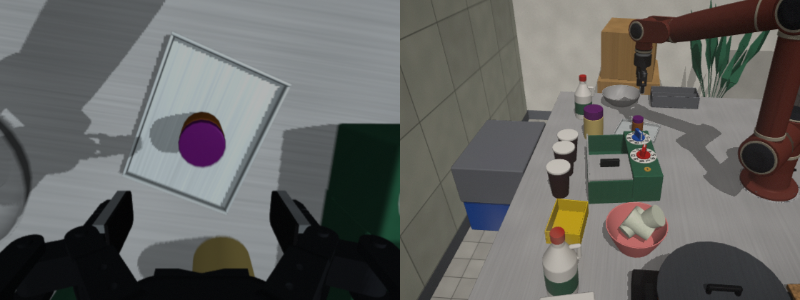

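The jar stands upright near the middle of the tray at about (202,143), the cover is open, and everything else is where it was.

```bash
python3 -c "
from station import manip
print(manip.sign_off())"
```

```text
the job is handed in; nothing more can be done
None
```

I've handed the job in: dials set to red 3 and blue 7, cover slid fully open, and the nut jar upright near the middle of the tray at about 21 s of 69 s; sign-off returned no verdict.

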